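Clamp a printing block with the thumbwheel

TASK

Lay the green-faced printing block face up on the bed of the small blue clamp, between the two jaws, and let go of it. Then roll the clamp's orange thumbwheel with a fingertip, pressing only lightly, so that the sliding jaw closes and the block is held firmly against the fixed jaw: stop when the jaw's sprung rubber pad has been pushed back about half of its 9 mm travel, not to its stop. Move the jaw only by the wheel, and leave everything else on the table where it is.

Things in the scene. Friction and masses are not known exactly. Their poses are not given: they have to be found in the camera images.
- block_center (a point): Centre of the loose printing block to be clamped: wood with a GREEN face on top, 36 mm (its x) by 50 mm (its y) by 25 mm high (its z, up), about 45 g; it stands on the table, so this point starts 12.5 mm up. Pick it up by its two ends, which are 50 mm apart along its y.
- block: The same green-faced block; origin in the centre of its underside.
- spare_center (a point): Centre of a spare block of the same size and kind but with a RED face. Leave it alone.
- bed (a point): Point on top of the clamp's bed, 14 mm above the table, in the middle of the block's place; block centre goes 12.5 mm above it, block x along clamp x, either way round. Axes: x level along the clamp, from the thumbwheel to the fixed jaw (closing direction), y across, z up. The steel bed rail is 30 mm wide: the block overhangs it 10 mm each side, and fingers on its ends have free space there.
- pad_face (a point): Centre of the sliding jaw's black rubber pad face (26 mm wide, 20 mm high), 26 mm above the table, facing the fixed jaw; axes as for the bed. The aluminium fixed jaw (30 mm wide, top 38 mm above the table) has its face 18 mm in +x of point bed. At the start the pad is 45 to 51 mm from the fixed jaw; lay the block about midway.
- wheel_axis (a point): Axis of the orange thumbwheel, 31 mm above the table, 122 mm in -x of point bed; axes as for the bed, it turns about y. Tyre radius 22 mm, rim 10 mm wide, but 2.5 mm out of true by an unknown phase: its top is 50.5 to 55.5 mm above the table and rises or sinks as it turns, so feel for it. Push the top to +x to close: 22 mm of rim is 1 rad and 7.5 mm of jaw. It stays where it is left.
- clamp: The clamp, bolted down, origin at table height, 44 mm in -x of point bed. Blue cheeks beside the wheel, tops 42 mm above the table, 44 mm over both, 60 mm long: only the wheel's rounded top stands out, so it is pressed from above and rolled in several strokes, lifting between. Soft tyre, about 5 N per mm: press 8 to 14 N, never over 20. Drag at the rim 3 N, about 5 N under load: a light touch slips.
- wheel (a joint): Angle of the thumbwheel in rad, 0 to 4, grows as the jaw closes; starts between 0.1 and 0.7. To roll it, press on its very top or just past it: pressing down on its flank on the -x side turns it back (opens the jaw).
- pad (a joint): How far the rubber pad has been pushed back into the sliding jaw against its spring (1.1 N per mm), in m: 0 free, 0.009 at its stop. The yellow stem behind the pad shows 10 mm when free and gets shorter as the pad is pushed back.
- jaw: The sliding jaw, an aluminium block 22 mm long (clamp x), 30 mm wide, 16 to 40 mm above the table; its faces lie 26 mm and 4 mm in -x of this origin, which is at table height on the centre line; axes as for the bed. It carries the sprung pad. Don't push it.
- inkjar: Ink jar, 56 mm wide, 70 mm high, bystander.
- gouge: Carving tool lying on the table, bystander.
- brush: Brush lying on the table, bystander.
- mug: Blue mug, 80 mm high, bystander.
- saucer: White saucer, 120 mm wide, bystander.
- tape: Roll of paper tape, 90 mm wide, 24 mm high, bystander.
- paint: Paint bottle, 85 mm high, bystander.

How it is judged:
On the way, in this order (a step that is already met when the one before it is completed fails the run):
1. the green block lies face up on the bed between the jaws, let go (x of block_center in the frame of bed between -0.012 and 0.012 m and y of block_center in the frame of bed between -0.01 and 0.01 m and z of block_center in the frame of bed between 0.009 and 0.0155 m and angle between the x axis of block_center and the x axis of bed, either way round below 0.26 rad and angle between block_center's own z axis and vertical below 0.12 rad and contact force between the fingers and block below 0.05 N and value of joint pad below 0.0012 m), for 0.2 s.
2. a fingertip rolls the wheel and the pad begins to press on the block (contact force between the fingers and clamp above 0.5 N and value of joint pad above 0.002 m and contact force between jaw and block above 1.5 N), for 0.1 s.
At the end, for the whole second after the job is handed in: The green block lies flat and face up on the bed (its centre within 10 mm of the clamp's centre line), squarely (within 0.06 rad) against the fixed jaw (within 2 mm), and at rest; the pad is pushed back 2.5 to 7 mm and presses on the block with more than 2 N; the wheel is still and let go (x of block_center in the frame of bed between -0.012 and 0.012 m and y of block_center in the frame of bed between -0.01 and 0.01 m and z of block_center in the frame of bed between 0.009 and 0.0155 m and angle between the x axis of block_center and the x axis of bed, either way round below 0.26 rad and angle between block_center's own z axis and vertical below 0.12 rad and value of joint pad between 0.0025 and 0.007 m and contact force between jaw and block above 2 N and x of block_center in the frame of bed above -0.002 m and angle between the x axis of block_center and the x axis of bed, either way round below 0.06 rad and linear speed of block below 0.01 m/s and linear speed of jaw below 0.005 m/s); the robot touches nothing.
It fails at once if the robot presses on the thumbwheel or another part of the clamp with more than 20 N (contact force between any of the fingers, the arm and clamp above 20 N).
It fails at once if the sliding jaw or its pad is pushed by the robot (over 3 N) (contact force between any of the fingers, the arm and jaw above 3 N).
It fails at once if the pad is pushed back to its stop (over 8.5 mm) (value of joint pad above 0.0085 m).
It fails at once if another thing on the table is moved by more than 15 mm (distance of any of spare_center, inkjar, gouge, brush, mug, saucer, tape, paint from where it was at the start of the episode above 0.015 m).
It also fails if it takes over 64 s, if anything falls off the work surface, if the arm or the gripper's body presses on something with over 40 N, if the wrist force passes 120 N, or if a joint passes its speed limit or range.

ROBOT

A 6-joint arm with a two-finger parallel gripper is mounted at the origin on the work surface. World frame = base frame: x ahead of the robot, y to its left, z up, the work surface at z = 0. Lengths are in m, angles in rad, forces in N, time in s.
With the tool pointing down it reaches from about 0.35 to 0.975 m from the base axis. Payload 7.1 kg.
Tool frame: the origin (TCP) lies between the finger pads; the fingertips stand 25 mm ahead of it and the grasp point (between the pads) lies 6 mm ahead of it (env.tips_ahead is the distance from the TCP to the fingertips, in m); z points along the fingers, y is the line along which they close (so a half turn about z gives the same grasp; the last joint's range is limited). The gripper opens to 88 mm and grips with 3 to 60 N. Pads are 20 mm wide; open, the fingers measure 115 mm over their backs; the gripper's body (75 mm by 178 mm) begins 61 mm behind the grasp point.
Start: joints at [-1.366, 0.423, 1.63, -0, 1.089, -0.019], TCP at [0.139, -0.609, 0.248] pointing down, gripper open.
Joint ranges: [-3, 3], [-0.9, 2.11], [0.09, 2.58], [-1.31, 4.45], [0.11, 2.69], [-2.54, 2.54]. Speed limits (rad/s): [2.39, 2.39, 3.01, 3.14, 3.14, 3.14].

INTERFACE

Orientations are given as a unit quaternion [x, y, z, w].
In Python, from bench import env, eyes gives the robot as it stands.
- The arm moves only by the shell command python3 -m handwheel 'ROWS'. ROWS is JSON, one flat list of numbers, 7 for each row, row after row: the shift along the world's x, y, z in units of 0.03 m (1.0 is 0.03 m), then the turn, a rotation vector about the world's x, y, z in units of 0.1 rad (1.0 is 0.1 rad), then the opening, from 0 (shut) to 1 (fully open). A call has 1 to 8 rows; each row shifts and turns the commanded pose from where the row before left it; what a row does not reach is not made up. A row lasts 1/10 s, in which the tool goes at most 50 mm and 8.59 degrees, less where a joint would pass 70% of its speed; a pose out of reach is approached as far as the arm can. A call with a number of a shift or a turn outside -1 to 1 is refused whole. A call with a gripper value outside its range is refused whole. The fingers move at their own pace and stop on an object; the grip force is fixed at half the most. Time passes only in rows, so rows that do not move let the fingers close. It gives the time, the measured TCP pose, the force, the opening and the grip force at its end, in the units of the state.
- env.state(): the state, without advancing time (a new reading comes with each control period).
- eyes.grab_frame(name): name is "scene" or "top"; returns the picture (384x512x3 uint8, blue, green, red); there is no depth.
- eyes.camera_params(name): a dict with "fx", "fy", "cx", "cy" (pixels), "rvec" (rotation vector, rad) and "tvec" (3), from world to camera coordinates, as OpenCV has them. Camera axes: x right, y down, z forward; pixel columns grow to the right and rows downward; lengths in m; the calibration is good to about 2 mm. A picture is of the moment at which its call begins. camera_params takes no time and is no camera call.
- env.job_done(): hands the job in; it is judged then, once.
The state is a dict: "time": time; "joint_positions": joint angles; "joint_vel": joint speeds; "joint_efforts": joint torques, N m; "eef_pos": TCP position; "eef_rot": TCP orientation; "contact_force": force on the tool from outside, world axes, zero at the start; "torque": the same for the moment, N m; "gripper_width": finger opening in m; "gripper_force": force on a finger pad.
Only numpy, scipy, OpenCV 4.12 (cv2) and the standard library are available. Lean on these libraries where they do the work, as an engineer would, in place of code of your own. Each camera call takes 0.05 s, during which the arm holds its last target. There are 200 camera calls.

## Working session

There is one attempt and no reset: what is moved stays moved. The work goes in short steps, Python scripts to look and compute and a shell command to move; the robot and the scene stay as the last step left them, time stands still between calls to the robot, and variables do not carry over. Pictures are saved under pics/ and viewed, at most 10 in all, crops included, and the job is handed in when it is done.

```bash
ls; mkdir -p pics
python3 - <<'E'
from bench import env, eyes
import cv2,numpy as np
s=env.state();print({k:np.round(v,3).tolist() for k,v in s.items()}, env.tips_ahead)
for n in("scene","top"):
    im=eyes.grab_frame(n);cv2.imwrite(f"pics/{n}0.png",im)
    print(n,eyes.camera_params(n))
a=cv2.imread("pics/scene0.png");b=cv2.imread("pics/top0.png")
E
```

```text
pics
{'time': 0.0, 'joint_positions': [-1.366, 0.424, 1.631, 0.0, 1.089, -0.019], 'joint_vel': [0.0, -0.001, 0.0, 0.001, -0.001, -0.0], 'joint_efforts': [-0.003, -54.463, -27.367, 0.064, 0.023, -0.0], 'eef_pos': [0.139, -0.609, 0.247], 'eef_rot': [0.994, 0.112, -0.0, -0.001], 'contact_force': [-1.455, 1.069, -0.915], 'torque': [0.006, 0.009, 0.039], 'gripper_force': 0.0, 'gripper_width': 0.088} 0.025
scene {'fx': 365.17581747649234, 'fy': 365.17581747649234, 'cx': 247.36157475260381, 'cy': 192.90858721129783, 'rvec': array([ 1.37842737,  2.16511395, -0.92441008]), 'tvec': array([ 0.22494727, -0.31436876,  1.39087662])}
top {'fx': 405.3530601043971, 'fy': 405.3530601043971, 'cx': 259.5453674511087, 'cy': 188.75445587362117, 'rvec': array([ 2.20989402, -2.14703731,  0.12492853]), 'tvec': array([0.01488463, 0.55543529, 1.15658199])}
```

View pics/top0.png

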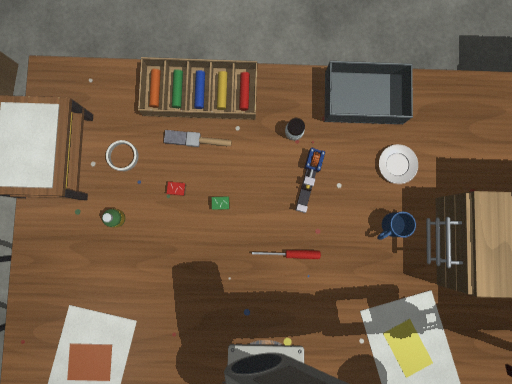

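View pics/scene0.png

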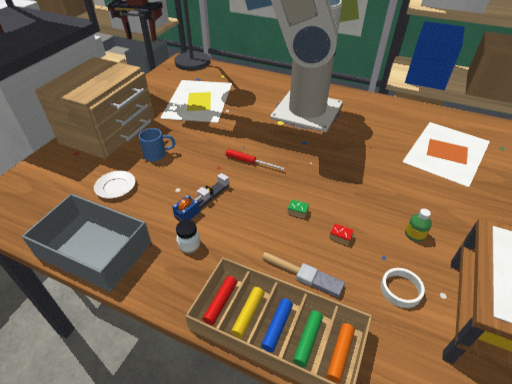

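The top view shows the green block at about (220,203) and the clamp from its wheel at (315,159) to its fixed jaw at (302,207). The red spare is at (176,188). The scene view agrees. Next I'll measure these.

```bash
cat > h.py <<'E'
import cv2,numpy as np
from bench import env,eyes
def cam(n):
    p=eyes.camera_params(n);R=cv2.Rodrigues(p["rvec"])[0]
    return np.array([[p["fx"],0,p["cx"]],[0,p["fy"],p["cy"]],[0,0,1]]),R,np.array(p["tvec"])
def ray(n,uv):
    K,R,t=cam(n);d=R.T@np.linalg.inv(K)@np.array([uv[0],uv[1],1.]);return -R.T@t,d
def onz(n,uv,z):
    c,d=ray(n,uv);return c+d*(z-c[2])/d[2]
def proj(n,P):
    K,R,t=cam(n);q=K@(R@np.array(P)+t);return q[:2]/q[2]
def blobs(im,lo,hi,amin=15):
    m=cv2.inRange(cv2.cvtColor(im,cv2.COLOR_BGR2HSV),np.array(lo),np.array(hi))
    c,_=cv2.findContours(m,cv2.RETR_EXTERNAL,cv2.CHAIN_APPROX_NONE)
    return [x for x in c if cv2.contourArea(x)>amin]
def tri(a,b):
    c1,d1=ray("scene",a);c2,d2=ray("top",b)
    s=np.linalg.lstsq(np.c_[d1,-d2],c2-c1,rcond=None)[0]
    p,q=c1+s[0]*d1,c2+s[1]*d2;return (p+q)/2,np.linalg.norm(p-q)
E
python3 - <<'E'
from h import *
T=cv2.imread("pics/top0.png");S=cv2.imread("pics/scene0.png")
for n,im,roi in(("top",T,(150,270,150,340)),("scene",S,(150,260,150,360))):
    for name,lo,hi in(("green",(45,80,40),(85,255,255)),("blue",(100,120,40),(130,255,255)),("orange",(5,150,150),(14,255,255))):
        for c in blobs(im,lo,hi,12):
            (u,v),sz,an=cv2.minAreaRect(c); M=cv2.moments(c);u,v=M["m10"]/M["m00"],M["m01"]/M["m00"]
            if roi[0]-20<v<roi[1] and roi[2]<u<roi[3]:
                z={"green":.025,"blue":.042,"orange":.05}[name]
                print(n,name,round(u,1),round(v,1),np.round(sz,1),round(an),onz(n,(u,v),z).round(4))
                if name=="green":
                    print(np.array([onz(n,p,z)[:2] for p in cv2.boxPoints(cv2.minAreaRect(c))]).round(4).tolist())
a=cv2.resize(T[140:220,200:330],None,fx=6,fy=6,interpolation=cv2.INTER_CUBIC)[:,:]
b=cv2.resize(S[165:225,165:320],None,fx=5,fy=5,interpolation=cv2.INTER_CUBIC)
cv2.imwrite("pics/ct.png",a);cv2.imwrite("pics/cs.png",b)
E
```

```text
top green 220.0 202.5 [12. 16.] 90 [0.5113 0.1449 0.025 ]
[[0.5267, 0.1687], [0.5281, 0.1221], [0.4931, 0.1209], [0.4918, 0.1673]]
top blue 314.2 159.8 [14.6 19.4] 16 [ 0.6428 -0.1254  0.042 ]
scene green 298.0 206.2 [19.2 10.4] 14 [0.5152 0.147  0.025 ]
[[0.5367, 0.1241], [0.4975, 0.1167], [0.4932, 0.1693], [0.532, 0.1752]]
scene blue 187.8 211.1 [18.7 26.2] 86 [ 0.6697 -0.1059  0.042 ]
scene blue 154.5 143.7 [31.6 32.5] 75 [ 0.4606 -0.3618  0.042 ]
scene orange 316.5 224.9 [532.1 284.5] 12 [0.581  0.2168 0.05  ]
```

View pics/ct.png

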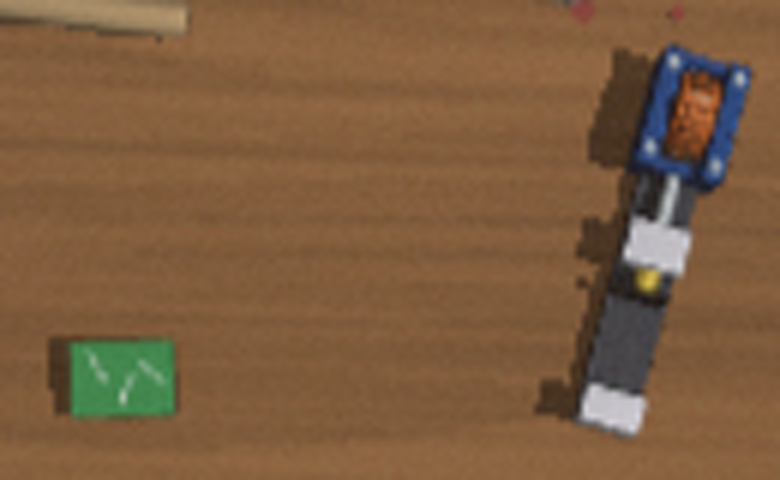

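View pics/cs.png

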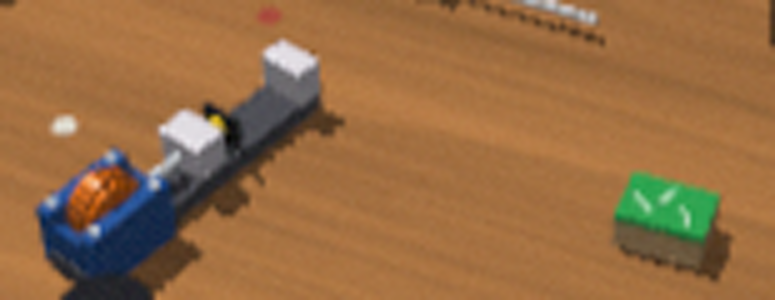

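The top crop shows the wheel and cheeks centred at about (692,118), the fixed-jaw face edge from (588,382) to (648,398), the sliding-jaw top at (657,247), and the yellow stem and pad at (648,280). The block is square to the world axes. In the scene crop the fixed-jaw top is at about (291,58). I'll turn these into positions.

Run:
```python
from h import *
t=lambda x,y:((x+.5)/6-.5+200,(y+.5)/6-.5+140)
s=lambda x,y:((x+.5)/5-.5+165,(y+.5)/5-.5+165)
T=cv2.imread("pics/top0.png");S=cv2.imread("pics/scene0.png")
# cheek outer rect top view, refined by mask hull
for n,im,roi in(("top",T,(290,140,335,180)),):
    c=max([c for c in blobs(im,(100,120,40),(130,255,255),12) if roi[0]<c[:,0,0].mean()<roi[2] and roi[1]<c[:,0,1].mean()<roi[3]],key=cv2.contourArea)
    print(cv2.minAreaRect(c), [onz(n,p,.042)[:2].round(4).tolist() for p in cv2.boxPoints(cv2.minAreaRect(c))],"cen",onz(n,cv2.minAreaRect(c)[0],.042).round(4))
W=np.mean([onz("top",t(*p),.042) for p in((672,45),(750,70),(712,190),(635,165))],0)
F=np.mean([onz("top",t(*p),.038) for p in((588,382),(648,398))],0)
J=np.mean([onz("top",t(*p),.038) for p in((575,420),(636,437))],0)
print("top W",W.round(4),"F",F.round(4),"outer",J.round(4),"dist",np.linalg.norm((W-F)[:2]))
P=[onz("top",t(*p),.040)[:2] for p in((630,217),(692,234),(682,277),(622,258))];print("jaw",np.round(P,4).tolist(),np.mean(P,0))
print("stem",onz("top",t(648,280),.03).round(4))
# scene: cheek top corners bolts & fixed jaw top
Ws=np.mean([onz("scene",s(*p),.042) for p in((112,155),(157,182),(92,232),(47,203))],0)
Wt=np.mean([onz("top",t(*p),.042) for p in((674,61),(741,77),(715,166),(650,147))],0)
print("bolts scene",Ws.round(4),"top",Wt.round(4))
Fs=[onz("scene",s(*p),.038)[:2].round(4).tolist() for p in((284,40),(319,67),(296,79),(263,55))];print("fixed jaw top scene",Fs,np.mean(Fs,0))
Ft=[onz("top",t(*p),.038)[:2].round(4).tolist() for p in((588,382),(648,398),(636,437),(575,420))];print("top",Ft,np.mean(Ft,0))
d=(F-Wt)[:2];print("yaw",np.degrees(np.arctan2(d[1],d[0])),np.linalg.norm(d))
u=d/np.linalg.norm(d);
for name,w in(("fromF",F[:2]-.018*u),("fromW",Wt[:2]+.122*u)):print("bed",name,w.round(4))
g=lambda n,im:max([c for c in blobs(im,(45,80,40),(85,255,255),12) if np.linalg.norm(c.mean((0,1))-((220,203) if n=="top" else (298,208)))<8],key=cv2.contourArea)
cs=[cv2.minAreaRect(g(n,im)) for n,im in(("scene",S),("top",T))];print("green tri",tri(cs[0][0],cs[1][0]))
```

```text
((314.9056701660156, 159.3302001953125), (14.56021785736084, 19.367835998535156), 15.945395469665527) [[0.6218, -0.0998], [0.6771, -0.1144], [0.6666, -0.1555], [0.6113, -0.1407]] cen [ 0.6441 -0.1276  0.042 ]
top W [ 0.6447 -0.1277  0.042 ] F [ 0.5115 -0.0945  0.038 ] outer [ 0.4928 -0.0888  0.038 ] dist 0.1373073963528989
jaw [[0.5953, -0.0986], [0.5879, -0.1287], [0.5669, -0.1242], [0.5752, -0.095]] [ 0.58133427 -0.11163324]
stem [ 0.566  -0.1091  0.03  ]
bolts scene [ 0.6476 -0.1282  0.042 ] top [ 0.647 -0.129  0.042]
fixed jaw top scene [[0.4922, -0.1009], [0.5048, -0.0711], [0.5196, -0.0784], [0.5091, -0.1057]] [ 0.506425 -0.089025]
top [[0.5149, -0.0799], [0.5081, -0.109], [0.4891, -0.1035], [0.4965, -0.074]] [ 0.50215 -0.0916 ]
yaw 165.68716478433112 0.13989073828193183
bed fromF [ 0.5289 -0.0989]
bed fromW [ 0.5288 -0.0989]
green tri (array([0.51021934, 0.14523401, 0.01980205]), np.float64(0.00010540408989188923))
```

The measurements agree: the wheel-to-jaw distance is 139.9 mm against 140 expected, and both views put the bed at (0.529,-0.099). The block is at (0.511,0.145). I'll move over the block.

```bash
R='python3 -m handwheel'
python3 -m handwheel '[0.5,1,0,0,0,-0.1,1, 0.5,1,0,0,0,-0.1,1, 0.5,1,0,0,0,-0.1,1, 0.5,1,0,0,0,-0.1,1, 0.5,1,0,0,0,-0.1,1, 0.5,1,0,0,0,-0.1,1, 0.5,1,0,0,0,-0.1,1, 0.5,1,0,0,0,-0.1,1]'
python3 -m handwheel '[0.5,1,0,0,0,-0.1,1, 0.5,1,0,0,0,-0.1,1, 0.5,1,0,0,0,-0.1,1, 0.5,1,0,0,0,-0.1,1, 0.5,1,0,0,0,-0.1,1, 0.5,1,0,0,0,-0.1,1, 0.5,1,0,0,0,-0.1,1, 0.5,1,0,0,0,-0.1,1]'
python3 -m handwheel '[0.5,1,0,0,0,-0.1,1, 0.5,1,0,0,0,0,1, 0.5,1,0,0,0,0,1, 0.5,1,0,0,0,0,1, 0.5,1,0,0,0,0,1, 0.5,1,0,0,0,0,1, 0.5,1,0,0,0,0,1, 0.5,1,0,0,0,0,1]'
```

```text
time: 0.9
eef_pos: [0.259, -0.368, 0.2475]
eef_rot: [0.997, 0.072, -0.0, -0.0]
contact_force: [0.3, 0.6, 0.4]
gripper_width: 0.088
gripper_force: 0.0
time: 1.7
eef_pos: [0.379, -0.128, 0.2476]
eef_rot: [0.999, 0.032, -0.0, -0.0]
contact_force: [0.2, -0.7, 0.1]
gripper_width: 0.0877
gripper_force: 0.0
time: 2.5
eef_pos: [0.4989, 0.112, 0.2474]
eef_rot: [1.0, 0.027, -0.0, 0.0]
contact_force: [0.2, -0.6, 0.4]
gripper_width: 0.0879
gripper_force: 0.0
```

```bash
python3 -m handwheel '[0.38,1,-0.2,0,0,0,1, 0,0.1,-1,0,0,0,1, 0,0,-1,0,0,0,1, 0,0,-1,0,0,0,1, 0,0,-1,0,0,0,1, 0,0,-0.5,0,0,0,1, 0,0,0,0,0,0,1]'
python3 - <<'E'
from h import *
im=eyes.grab_frame("top");cv2.imwrite("pics/t1.png",cv2.resize(im[165:235,170:270],None,fx=6,fy=6))
im=eyes.grab_frame("scene");a=cv2.resize(im[140:250,240:360],None,fx=5,fy=5);cv2.imwrite("pics/s1.png",a)
E
```

```text
time: 3.2
eef_pos: [0.5083, 0.1432, 0.1043]
eef_rot: [1.0, 0.027, -0.002, 0.001]
contact_force: [0.5, -0.3, 0.6]
gripper_width: 0.088
gripper_force: 0.0
```

View pics/s1.png

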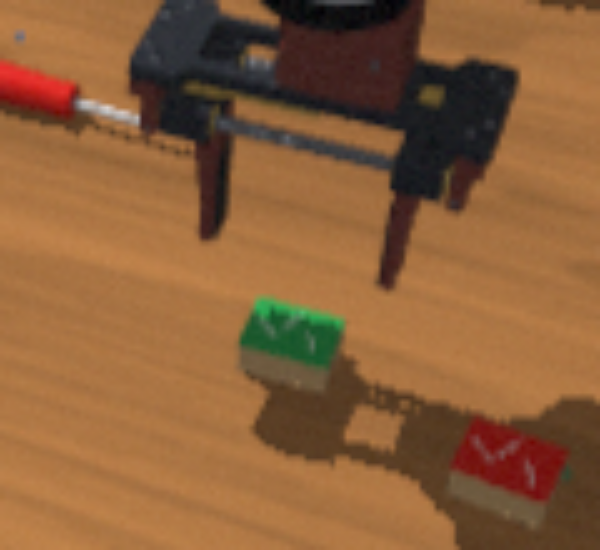

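The open fingers straddle the green block (crop 290,340) and clear the red spare. I'll descend, grip and lift.

```bash
python3 -m handwheel '[0.07,0.06,-1,0,0,0,1, 0,0,-1,0,0,0,1, 0,0,-0.5,0,0,0,1, 0,0,0,0,0,0,1, 0,0,0,0,0,0,0, 0,0,0,0,0,0,0, 0,0,0,0,0,0,0, 0,0,0,0,0,0,0]'
python3 -m handwheel '[0,0,0,0,0,0,0, 0,0,0,0,0,0,0, 0,0,0,0,0,0,0]'
```

```text
time: 4.1
eef_pos: [0.5128, 0.1456, 0.0326]
eef_rot: [1.0, 0.027, 0.001, -0.0]
contact_force: [0.1, 0.4, 0.1]
gripper_width: 0.0595
gripper_force: 0.0
time: 4.4
eef_pos: [0.5125, 0.1455, 0.0322]
eef_rot: [1.0, 0.027, 0.0, -0.0]
contact_force: [-1.3, -0.4, 5.9]
gripper_width: 0.0498
gripper_force: 30.0
```

```bash
python3 -m handwheel '[0,0,1,0,0,0,0, 0,0,1,0,0,0,0, 0,0,1,0,0,0,0, 0.1,-1,0,0,0,-0.5,0, 0.1,-1,0,0,0,-0.5,0, 0.1,-1,0,0,0,-0.5,0, 0.1,-1,0,0,0,-0.5,0, 0.1,-1,0,0,0,-0.5,0]'
python3 -m handwheel '[0.1,-1,0,0,0,-0.5,0, 0.1,-1,0,0,0,-0.05,0, 0.08,-1,0,0,0,0,0, 0,-0.2,0,0,0,0,0, 0,0,0,0,0,0,0, 0,0,0,0,0,0,0]'
python3 - <<'E'
from h import *
S=eyes.grab_frame("scene");T=eyes.grab_frame("top")
a=cv2.resize(S[110:230,150:270],None,fx=4,fy=4);b=cv2.resize(T[140:230,250:340],None,fx=5,fy=5)
b=cv2.resize(b,(400,480));cv2.imwrite("pics/ab2.png",np.hstack([a[:,:400],b]))
for n,im in(("scene",S),("top",T)):
    for c in blobs(im,(45,80,40),(85,255,255),12):
        r=cv2.minAreaRect(c);print(n,r,onz(n,r[0],.115).round(4))
E
```

```text
time: 5.2
eef_pos: [0.527, -0.0057, 0.1216]
eef_rot: [0.995, -0.099, -0.0, 0.0]
contact_force: [-0.4, -0.2, -1.5]
gripper_width: 0.0498
gripper_force: 30.0
time: 5.8
eef_pos: [0.5352, -0.0999, 0.1215]
eef_rot: [0.992, -0.125, -0.0, -0.0]
contact_force: [0.5, 0.1, -0.8]
gripper_width: 0.0501
gripper_force: 30.0
scene ((307.5990905761719, 337.85968017578125), (14.91296100616455, 57.575355529785156), 19.29004669189453) [0.8958 0.2918 0.115 ]
scene ((420.0500183105469, 222.8500213623047), (22.135942459106445, 14.862703323364258), 18.434947967529297) [0.5341 0.4377 0.115 ]
scene ((211.20001220703125, 161.10000610351562), (16.54690170288086, 10.733125686645508), 26.56505012512207) [ 0.5382 -0.1026  0.115 ]
scene ((349.55767822265625, 81.21153259277344), (37.654293060302734, 1.7650450468063354), 11.309932708740234) [-0.0667  0.1276  0.115 ]
scene ((264.98077392578125, 64.59615325927734), (51.186309814453125, 1.5689291954040527), 11.309932708740234) [-0.0662 -0.2032  0.115 ]
scene ((168.12921142578125, 34.60674285888672), (8.373983383178711, 19.71596336364746), 57.9946174621582) [-0.1679 -0.
[... 433 characters left out ...]
75, 39.70588302612305), (4.365640640258789, 82.94718170166016), 14.03624439239502) [-0.5101  0.1936  0.115 ]
scene ((359.8736877441406, 35.109683990478516), (40.101253509521484, 81.40826416015625), 13.495734214782715) [-0.5092  0.0642  0.115 ]
scene ((181.5, 5.0), (10.0, 3.0), 90.0) [-0.5405 -0.889   0.115 ]
scene ((171.13999938964844, 8.480000495910645), (18.24335479736328, 8.061017036437988), 81.8698959350586) [-0.4716 -0.9084  0.115 ]
top ((112.06470489501953, 217.9588165283203), (16.378250122070312, 17.029043197631836), 12.528807640075684) [0.4562 0.4231 0.115 ]
top ((176.92127990722656, 88.49586486816406), (9.460589408874512, 37.36933135986328), 3.012787342071533) [0.8172 0.2679 0.115 ]
```

View pics/ab2.png

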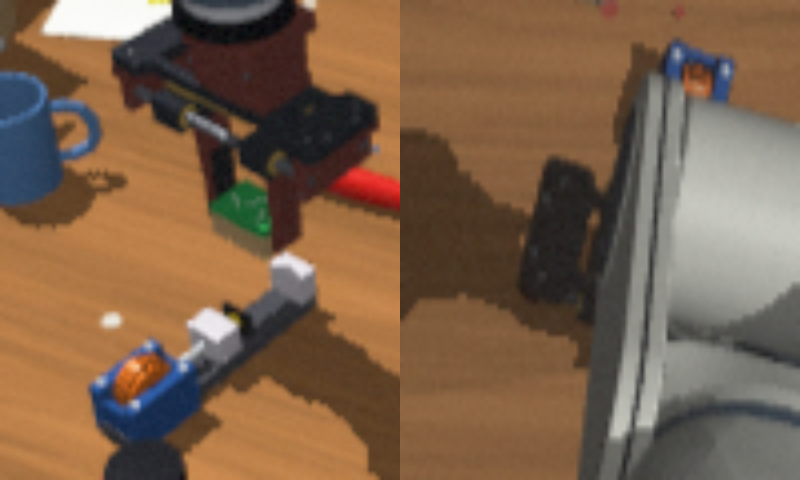

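The scene view shows the block between the fingers, level and over the bed: crop (245,215), about (0.536,-0.103) in the world. The jaw gap lies below it. I'll lower it, checking the force, then release.

```bash
python3 -m handwheel '[0,0,-1,0,0,0,0, 0,0,-1,0,0,0,0, 0,0,-0.4,0,0,0,0, 0,0,0,0,0,0,0, 0,0,-0.05,0,0,0,0, 0,0,0,0,0,0,0]'
python3 -m handwheel '[0,0,0,0,0,0,0.8, 0,0,0,0,0,0,0.8, 0,0,0,0,0,0,0.8, 0,0,0,0,0,0,0.8, 0,0,0,0,0,0,0.8]'
python3 -m handwheel '[0,0,1,0,0,0,0.8, 0,0,1,0,0,0,0.8, 0,0,0.5,0,0,0,0.8, 0,0,0,0,0,0,0.8]'
python3 - <<'E'
from h import *
S=eyes.grab_frame("scene")
cv2.imwrite("pics/s3.png",cv2.resize(S[150:230,160:270],None,fx=6,fy=6,interpolation=cv2.INTER_CUBIC))
E
```

```text
time: 6.5
eef_pos: [0.5364, -0.1005, 0.0492]
eef_rot: [0.992, -0.125, 0.001, 0.0]
contact_force: [0.1, 0.9, -0.5]
gripper_width: 0.0495
gripper_force: 30.0
time: 7.0
eef_pos: [0.5357, -0.1006, 0.0483]
eef_rot: [0.992, -0.125, 0.0, 0.0]
contact_force: [-0.3, 0.4, -0.2]
gripper_width: 0.0702
gripper_force: 0.0
time: 7.4
eef_pos: [0.5371, -0.1009, 0.1253]
eef_rot: [0.992, -0.125, 0.002, 0.0]
contact_force: [-0.2, -0.1, -0.6]
gripper_width: 0.0705
gripper_force: 0.0
```

View pics/s3.png

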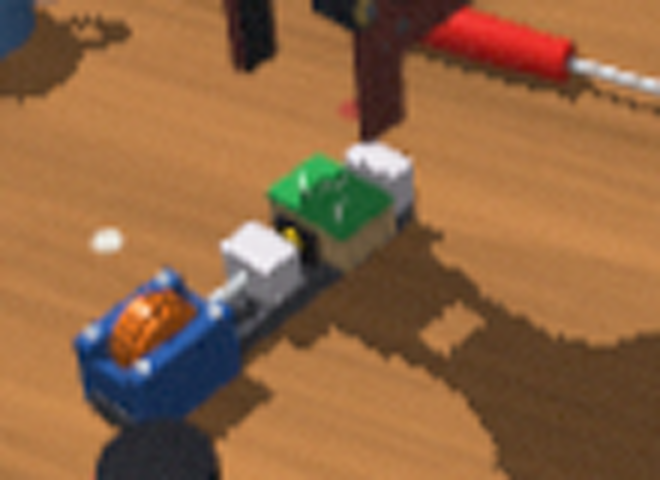

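The block lies flat on the bed between the pad and the fixed jaw, released, at crop (330,200). The wheel is at crop (150,325). I'll close the fingers and move above the wheel's top.

```bash
python3 -m handwheel '[0.75,-0.2,0,0,0,0,0, 0.75,-0.2,0,0,0,0,0, 0.75,-0.2,0,0,0,0,0, 0.75,-0.2,0,0,0,0,0, 0.75,-0.2,0,0,0,0,0, 0,0,0,0,0,0,0, 0,0,0,0,0,0,0, 0,0,0,0,0,0,0]'
python3 -m handwheel '[0,0,-0.6,0,0,0,0, 0,0,-0.6,0,0,0,0, 0,0,0,0,0,0,0, 0,0,0,0,0,0,0]'
python3 - <<'E'
from h import *
print(env.state()["eef_pos"],env.state()["contact_force"])
S=eyes.grab_frame("scene");cv2.imwrite("pics/s4.png",cv2.resize(S[140:230,150:250],None,fx=6,fy=6,interpolation=cv2.INTER_CUBIC))
E
```

```text
time: 8.25
eef_pos: [0.6464, -0.1302, 0.122]
eef_rot: [0.992, -0.125, -0.001, -0.0]
contact_force: [0.3, 1.0, -0.2]
gripper_width: 0.0098
gripper_force: 0.0
time: 8.65
eef_pos: [0.6473, -0.1304, 0.0865]
eef_rot: [0.992, -0.125, -0.001, -0.0]
contact_force: [1.5, 0.3, -1.1]
gripper_width: 0.0004
gripper_force: 0.0
[ 0.64728842 -0.13038001  0.08649636] [ 1.45812224  0.34391482 -1.09518286]
```

View pics/s4.png

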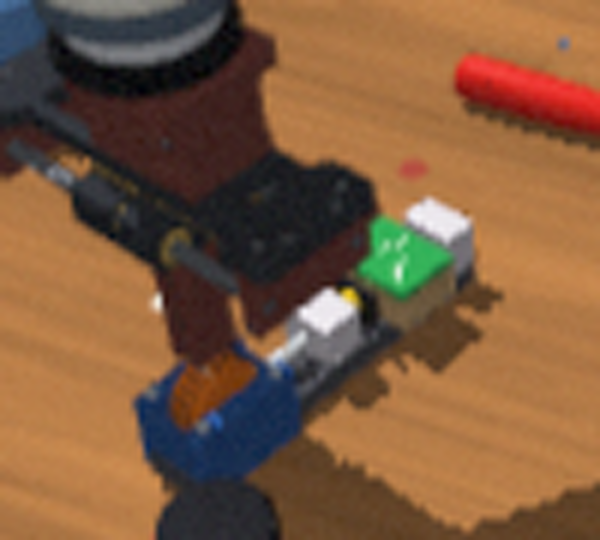

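The closed fingertips are just above the orange wheel top, at crop (215,350). Now I'll feel downwards.

```bash
for i in 1; do
python3 -m handwheel '[0.03,0,-0.1,0,0,0,0, 0,0,-0.05,0,0,0,0, 0,0,0,0,0,0,0]'
python3 -m handwheel '[0,0,-0.05,0,0,0,0, 0,0,0,0,0,0,0]'
python3 -m handwheel '[0,0,-0.04,0,0,0,0, 0,0,0,0,0,0,0]'
done | grep -E 'eef_pos|force:'
```

```text
eef_pos: [0.6491, -0.1306, 0.0828]
contact_force: [0.2, 0.4, 0.5]
gripper_force: 0.0
eef_pos: [0.649, -0.1306, 0.0811]
contact_force: [0.0, 0.5, 0.5]
gripper_force: 0.0
eef_pos: [0.6492, -0.1306, 0.0801]
contact_force: [-0.5, 0.4, 1.7]
gripper_force: 0.9
```

```bash
(python3 -m handwheel '[0,0,-0.03,0,0,0,0, 0,0,0,0,0,0,0]'
python3 -m handwheel '[0,0,-0.03,0,0,0,0, 0,0,0,0,0,0,0]') | grep -E 'eef_pos|t_force:'
```

```text
eef_pos: [0.6493, -0.1307, 0.0794]
contact_force: [-1.3, 0.9, 4.1]
eef_pos: [0.6494, -0.1307, 0.0788]
contact_force: [-0.4, 0.5, 7.2]
```

```bash
(python3 -m handwheel '[0,0,-0.03,0,0,0,0, 0,0,0,0,0,0,0]'
python3 -m handwheel '[-0.06,0.016,0,0,0,0,0, -0.06,0.016,0,0,0,0,0]'
python3 -m handwheel '[-0.06,0.016,0,0,0,0,0, -0.06,0.016,0,0,0,0,0]') | grep -E 'eef_pos|t_force:'
```

```text
eef_pos: [0.6496, -0.1307, 0.0782]
contact_force: [-1.7, 0.5, 9.2]
eef_pos: [0.6475, -0.1302, 0.0788]
contact_force: [3.0, -1.0, 8.0]
eef_pos: [0.644, -0.1293, 0.0788]
contact_force: [2.1, -0.2, 6.9]
```

```bash
(python3 -m handwheel '[-0.06,0.016,-0.04,0,0,0,0, -0.06,0.016,-0.01,0,0,0,0]'
python3 -m handwheel '[-0.06,0.016,-0.01,0,0,0,0, -0.06,0.016,-0.01,0,0,0,0]'
python3 -m handwheel '[-0.06,0.016,-0.01,0,0,0,0, -0.06,0.016,-0.01,0,0,0,0]') | grep -E 'eef_pos|t_force:'
python3 - <<'E'
from h import *
S=eyes.grab_frame("scene");cv2.imwrite("pics/s5.png",cv2.resize(S[160:230,160:250],None,fx=7,fy=7,interpolation=cv2.INTER_CUBIC))
for c in blobs(S[150:230,160:260],(22,120,120),(34,255,255),1):print("yel",c.mean((0,1))+(160,150),cv2.contourArea(c))
E
```

```text
eef_pos: [0.6409, -0.1285, 0.0778]
contact_force: [1.4, -1.8, 12.4]
eef_pos: [0.6374, -0.1276, 0.0774]
contact_force: [1.8, -1.5, 11.4]
eef_pos: [0.6331, -0.1264, 0.0766]
contact_force: [-0.3, -1.0, 12.0]
```

View pics/s5.png

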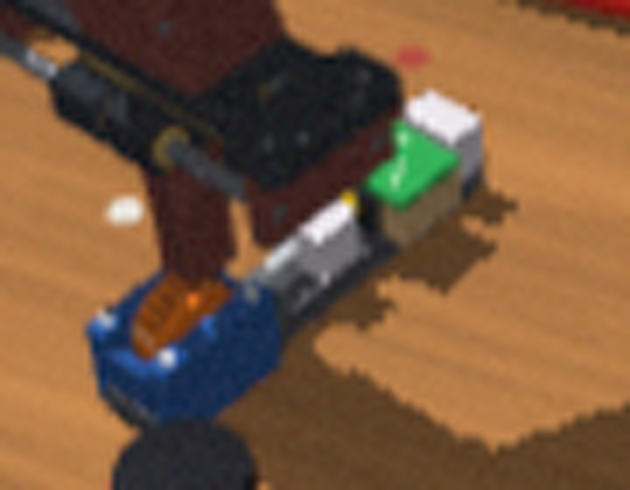

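The tip has rolled the wheel about 17 mm past the top, and the jaw has moved closer to the block: jaw top at crop (330,220), block at (415,170). I'll lift, go back, and read the jaw position numerically along the clamp axis.

```bash
python3 -m handwheel '[0,0,0.4,0,0,0,0, 0.28,-0.07,0,0,0,0,0, 0.28,-0.07,0,0,0,0,0, 0,0,0,0,0,0,0]'| grep -E 'time|eef_pos|t_force:'
cat >> h.py <<'E'
u=np.array([-.968,.250]);v=np.array([-.250,-.968]);B=np.array([.529,-.099])
def prof(im,y,z,xs):
    uv=np.float32([proj("scene",[*(B+u*x+v*y),z]) for x in xs])
    return cv2.remap(im,uv[None,:,0],uv[None,:,1],cv2.INTER_LINEAR)[0]
E
python3 - <<'E'
from h import *
S=eyes.grab_frame("scene");cv2.imwrite("pics/s6.png",S);O=cv2.imread("pics/scene0.png");Q=cv2.imread("pics/s5.png")
xs=np.arange(-80,26,2)/1000
for y in(-.009,0,.009):
  print("y",y)
  a,b=prof(O,y,.04,xs),prof(S,y,.04,xs)
  print(" ".join(f"{int(x*1000)}:{int(p.min())}/{int(q.min())}" for x,p,q in zip(xs,a,b)))
E
```

```text
time: 11.45
eef_pos: [0.6492, -0.1303, 0.0863]
contact_force: [0.6, 0.2, -0.8]
y -0.009
-80:166/172 -78:174/186 -76:168/185 -74:169/190 -72:142/186 -70:119/179 -68:147/162 -66:196/136 -64:217/137 -62:223/172 -60:222/206 -58:219/231 -56:220/233 -54:220/232 -52:218/232 -50:217/232 -48:209/231 -46:170/231 -44:104/230 -42:39/223 -40:31/166 -38:27/87 -36:35/41 -34:48/36 -32:64/38 -30:74/43 -28:77/39 -26:78/39 -24:74/46 -22:69/52 -20:72/53 -18:78/52 -16:79/56 -14:81/56 -12:81/68 -10:79/83 -8:79/103 -6:83/112 -4:88/89 -2:96/60 0:100/51 2:105/53 4:106/52 6:107/54 8:109/63 10:109/79 12:111/102 14:146/153 16:180/198 18:209/223 20:220/230 22:221/230 24:221/229
y 0
-80:67/62 -78:81/65 -76:95/70 -74:105/73 -72:107/82 -70:114/104 -68:144/107 -66:185/107 -64:213/109 -62:221/130 -60:222/172 -58:221/200 -56:221/216 -54:221/217 -52:220/214 -50:219/209 -48:209/198 -46:181/199 -44:128/215 -42:57/205 -40:27/189 -38:29/102 -36:36/44 -34:46/30 -32:56/31 -30:62/35 -28:66/38 -26:66/40 -24:67/42 -22:69/50 -20:72/55 -18:71/55 -16:68/56 -14:69/65 -12:71/80 -10:69/80 -8:69/96 -6:67/105 -4:66/98 -2:69/113 0:71/126 2:78/112 4:85/124 6:95/110 8:105/88 10:106/85 12:122/118 14:152/163 16:182/197 18:202/215 20:217/230 22:219/232 24:220/232
y 0.009
-80:66/29 -78:66/33 -76:66/33 -74:70/32 -72:78/30 -70:110/29 -68:170/32 -66:199/32 -64:204/30 -62:213/27 -60:211/27 -58:213/32 -56:216/30 -54:215/32 -52:219/32 -50:213/32 -48:200/32 -46:170/30 -44:118/28 -42:77/30 -40:62/27 -38:60/29 -36:60/30 -34:60/30 -32:60/29 -30:64/30 -28:66/28 -26:66/27 -24:67/27 -22:69/32 -20:70/35 -18:70/36 -16:69/35 -14:68/40 -12:66/51 -10:67/57 -8:71/57 -6:70/58 -4:68/57 -2:66/52 0:67/53 2:68/55 4:70/57 6:71/59 8:72/76 10:72/90 12:88/102 14:107/122 16:148/162 18:195/208 20:215/228 22:211/223 24:207/221
```

The jaw advanced about 6 mm for 17 mm of rim, so the wheel did not slip. Second stroke.

```bash
(python3 -m handwheel '[0,0,-0.2,0,0,0,0, 0,0,-0.05,0,0,0,0, 0,0,0,0,0,0,0]'
python3 -m handwheel '[0,0,-0.04,0,0,0,0, 0,0,0,0,0,0,0]')| grep -E 'time|eef_pos|t_force:'
```

```text
time: 11.8
eef_pos: [0.648, -0.13, 0.079]
contact_force: [0.4, -0.3, 4.8]
time: 12.0
eef_pos: [0.6482, -0.1301, 0.0784]
contact_force: [-0.9, 0.2, 7.0]
```

```bash
(python3 -m handwheel '[0,0,-0.03,0,0,0,0, 0,0,0,0,0,0,0]'
python3 -m handwheel '[-0.06,0.016,-0.01,0,0,0,0, -0.06,0.016,-0.01,0,0,0,0]'
python3 -m handwheel '[-0.06,0.016,-0.01,0,0,0,0, -0.06,0.016,-0.01,0,0,0,0]') | grep -E 'eef_pos|t_force:'
```

```text
eef_pos: [0.6483, -0.1301, 0.0779]
contact_force: [-1.0, -0.1, 9.9]
eef_pos: [0.646, -0.1295, 0.0778]
contact_force: [2.0, -1.6, 9.0]
eef_pos: [0.6426, -0.1286, 0.0774]
contact_force: [2.7, -1.4, 9.4]
```

```bash
(python3 -m handwheel '[-0.06,0.016,-0.03,0,0,0,0, -0.06,0.016,-0.02,0,0,0,0]'
python3 -m handwheel '[-0.06,0.016,-0.02,0,0,0,0, -0.06,0.016,-0.01,0,0,0,0]'
python3 -m handwheel '[-0.06,0.016,-0.02,0,0,0,0, 0,0,0,0,0,0,0]'
python3 -m handwheel '[0,0,0.4,0,0,0,0, 0.28,-0.07,0,0,0,0,0, 0.28,-0.07,0,0,0,0,0, 0,0,0,0,0,0,0]') | grep -E 'eef_pos|t_force:'
cat >> h.py <<'E'
def look(name):
    S=eyes.grab_frame("scene");cv2.imwrite("pics/%s.png"%name,S);xs=np.arange(-70,26,.5)/1000
    p=prof(S,-.009,.04,xs).min(1).astype(float)
    cr=[round(1e3*xs[i]+.5*(130-p[i])/(p[i+1]-p[i]),1)*(1 if p[i+1]>p[i] else 1) for i in range(len(p)-1) if (p[i]-130)*(p[i+1]-130)<0]
    q=prof(S,-.009,.039,xs).astype(int);g=(q[:,1]-np.maximum(q[:,0],q[:,2]))
    i=np.where(g>35)[0];print("white crossings",cr,"green",xs[i[0]]*1e3 if len(i) else None,xs[i[-1]]*1e3 if len(i) else None)
    q=prof(S,0,.027,xs).astype(int);yl=np.minimum(q[:,1],q[:,2])-q[:,0];i=np.where(yl>50)[0];print("yellow",xs[i]*1e3)
E
python3 - <<'E'
from h import *
look("s7")
e=eyes.grab_frame
for n in("scene0","s6"):
    im=cv2.imread(f"pics/{n}.png");eyes.grab_frame=lambda _:im;look("tmp");
E
```

```text
eef_pos: [0.6393, -0.1277, 0.0763]
contact_force: [1.6, -0.7, 12.9]
eef_pos: [0.6357, -0.1268, 0.0756]
contact_force: [1.0, -1.6, 12.9]
eef_pos: [0.6327, -0.126, 0.0745]
contact_force: [-1.9, -0.5, 13.2]
eef_pos: [0.6497, -0.1302, 0.0844]
contact_force: [-0.5, -0.3, -0.5]
white crossings [np.float64(-33.8), np.float64(15.2)] green -21.5 17.0
yellow [-25.  -24.5 -24.  -23.5 -23.  -22.5 -22.  -21.5 -21.  -20.5 -20.  -19.5
 -19. ]
white crossings [np.float64(-68.8), np.float64(-44.8), np.float64(13.1)] green None None
yellow [-35.5 -35.  -34.5 -34.  -33.5 -33.  -32.5 -32.  -31.5 -31.  -30.5 -30.
 -29.5]
white crossings [np.float64(13.1)] green -26.5 12.5
yellow [-30.  -29.5 -29.  -28.5 -28.  -27.5 -27.  -26.5 -26.  -25.5 -25.  -24.5
 -24. ]
```

The jaw has advanced 11 mm in total and the block has been pushed about 5 mm towards the fixed jaw. The stem length is unchanged, so the pad is still free. Third stroke, in parts.

```bash
(python3 -m handwheel '[0,0,-0.18,0,0,0,0, 0,0,-0.05,0,0,0,0, 0,0,0,0,0,0,0]'
python3 -m handwheel '[0,0,-0.04,0,0,0,0, 0,0,0,0,0,0,0]')| grep -E 'time|eef_pos|t_force:'
```

```text
time: 13.95
eef_pos: [0.6485, -0.1299, 0.0778]
contact_force: [0.3, -0.4, 3.9]
time: 14.15
eef_pos: [0.6486, -0.1299, 0.0771]
contact_force: [0.0, 0.0, 6.9]
```

```bash
(python3 -m handwheel '[0,0,-0.05,0,0,0,0, 0,0,0,0,0,0,0]'
python3 -m handwheel '[-0.06,0.016,-0.015,0,0,0,0, -0.06,0.016,-0.015,0,0,0,0]'
python3 -m handwheel '[-0.06,0.016,-0.02,0,0,0,0, -0.06,0.016,-0.02,0,0,0,0]') | grep -E 'eef_pos|t_force:'
python3 -c "
from h import *
look('s8')"
```

```text
eef_pos: [0.6489, -0.1299, 0.0761]
contact_force: [-1.6, 1.2, 10.8]
eef_pos: [0.6467, -0.1294, 0.076]
contact_force: [1.1, -1.0, 11.1]
eef_pos: [0.6435, -0.1286, 0.0751]
contact_force: [1.6, -1.4, 13.4]
white crossings [np.float64(-61.1), np.float64(-53.1), np.float64(-32.9), np.float64(15.1)] green -20.0 17.0
yellow [-22.5 -22.  -21.5 -21.  -20.5 -20. ]
```

```bash
(python3 -m handwheel '[-0.06,0.016,-0.01,0,0,0,0, -0.06,0.016,-0.01,0,0,0,0]'
python3 -m handwheel '[-0.06,0.016,-0.02,0,0,0,0, 0,0,0,0,0,0,0]') | grep -E 'eef_pos|t_force:'
python3 -c "
from h import *
look('s9')"
```

```text
eef_pos: [0.6402, -0.1277, 0.0747]
contact_force: [2.1, -1.0, 11.9]
eef_pos: [0.6384, -0.1272, 0.0743]
contact_force: [1.5, -0.6, 13.2]
white crossings [np.float64(-65.7), np.float64(-50.3), np.float64(-43.9), np.float64(-40.8), np.float64(15.0)] green -19.5 17.0
yellow []
```

```bash
(python3 -m handwheel '[0,0,0.4,0,0,0,0, 0.2,-0.05,0,0,0,0,0, 0.15,-0.04,0,0,0,0,0, 0,0,0,0,0,0,0]') | grep -E 'eef_pos|t_force:'
python3 -c "
from h import *
look('s10')
a=[cv2.resize(cv2.imread(f'pics/{n}.png')[160:220,180:240],(400,400),interpolation=cv2.INTER_CUBIC) for n in('s7','s10')]
cv2.imwrite('pics/v10.png',np.hstack(a))"
```

```text
eef_pos: [0.6466, -0.1293, 0.0832]
contact_force: [-0.1, 0.2, 0.4]
white crossings [np.float64(-30.2), np.float64(15.0)] green -21.0 16.5
yellow []
```

View pics/v10.png

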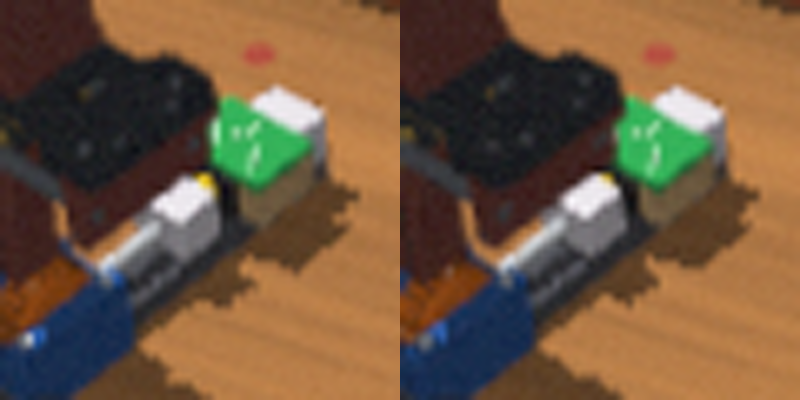

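The right panel (now) shows the yellow stem shorter than on the left, at crop (607,180). The jaw has gone 3.6 mm further and the block hardly moved, so it is seated and the pad is in by about 3 mm. I'll roll about 4 mm of rim more.

```bash
(python3 -m handwheel '[0,0,-0.2,0,0,0,0, 0,0,-0.03,0,0,0,0, 0,0,0,0,0,0,0]'
python3 -m handwheel '[0,0,-0.04,0,0,0,0, 0,0,0,0,0,0,0]')| grep -E 'time|eef_pos|t_force:'
```

```text
time: 16.0
eef_pos: [0.6464, -0.1292, 0.0769]
contact_force: [-0.3, 0.8, 4.3]
time: 16.2
eef_pos: [0.6465, -0.1293, 0.0761]
contact_force: [-0.7, -0.1, 5.6]
```

```bash
(python3 -m handwheel '[0,0,-0.05,0,0,0,0, 0,0,-0.02,0,0,0,0, 0,0,0,0,0,0,0]'
python3 -m handwheel '[-0.06,0.016,-0.01,0,0,0,0, -0.06,0.016,-0.01,0,0,0,0, -0.03,0.008,0,0,0,0,0, 0,0,0,0,0,0,0, 0,0,0,0,0,0,0]'
python3 -m handwheel '[0,0,0.5,0,0,0,0, 0.1,0,0.5,0,0,0,0, 0,0,0,0,0,0,0]') | grep -E 'eef_pos|t_force:'
python3 -c "
from h import *
look('s11')"
```

```text
eef_pos: [0.6468, -0.1293, 0.0749]
contact_force: [-1.9, 0.5, 11.7]
eef_pos: [0.6442, -0.1286, 0.0751]
contact_force: [3.0, -0.7, 11.1]
eef_pos: [0.6464, -0.1282, 0.1056]
contact_force: [-0.4, -0.9, 0.5]
white crossings [np.float64(-29.4), np.float64(15.1)] green -21.0 17.0
yellow []
```

The jaw is about 0.8 mm further and the block has not moved, so the pad is in by about 4 to 4.5 mm. The arm is clear, so I'll hand in.

```bash
python3 -m handwheel '[0,0,0.5,0,0,0,0, 0,0,0,0,0,0,0, 0,0,0,0,0,0,0, 0,0,0,0,0,0,0]' | grep -E 'time|t_force:'
python3 -c "
from h import *
look('s12');print(env.job_done())"
```

```text
time: 17.75
contact_force: [-0.1, 0.7, -0.5]
white crossings [np.float64(-29.4)] green -21.0 17.0
yellow []
the job is handed in; nothing more can be done
None
```

The job is handed in at about 18 s, with no verdict returned: the green block lies face up, seated against the fixed jaw with the pad pushed back an estimated 4 to 4.5 mm (from camera readings), the highest wheel force I read was 13.4 N, and the arm is clear.

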